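# Fit a new filter in the bench dust extractor and hold its recessed reset button

### The job

The bench dust extractor needs its filter change finished: take the new wide pleated filter panel out of the carton, slide it down into the empty slot of the extractor until it is fully home and let go of it. Then pick up the small screwdriver, reach its blade through the reset hole in the extractor's front and press the recessed button all the way in; finish while still holding the button down with the screwdriver in the gripper. Leave the narrow spare mesh panel in the carton and the tweezers and needle file where they lie.

Things in the scene. Friction and masses are not known exactly. Their poses are not given: they have to be found in the camera images.
- extractor: fixed grey dust extractor with black end cheeks, 182 mm deep (x), 174 wide (y), deck at z = 85 mm. Origin on the worktop under its centre; x from front panel to back, y left seen from the front, z up. Knob on the front stands 15 mm proud. Two slots along y in the deck: the front one (x = -33 mm) holds a narrow panel whose tab (46 long, 10 thick) stands 25 mm up; the rear one is empty
- slot_floor (a point): centre of the floor of the empty slot, 17 mm behind the extractor's origin, 70 mm below the deck; axes as the extractor. Slot 19 mm wide (x), 96 mm long (y), open at the deck, plain walls down to the floor; the frame of a panel fully home is flush with the deck
- reset_mouth (a point): centre of the mouth of the round reset hole in the square aluminium plate on the front panel, 45 mm above the worktop, 35 mm to the right (-y) of the extractor's middle; axes as the extractor, the hole runs along +x. Diameter 12 mm; the button's face, 9.6 mm across, lies 14 mm inside
- reset_button (a joint): travel of the recessed button along the extractor's +x, 0 out to 0.005 m fully in; sprung: 1.5 N starts it, 5 N holds it fully in, and it comes back out when let go
- filter_carton: fixed open cardboard carton 150 mm (x) by 116 mm (y), walls 52 mm high, short folded-out flaps; origin under its centre, on the 2 mm thick cutting mat. A grey insert (top at 46 mm) has two slots along y, 20 by 96 mm, at x = -33 and +33 mm, floor 4 mm up, each with one panel standing on edge; which panel is where varies
- pleated_filter: new filter standing on edge: 92 mm wide (y), 16 thick (x), frame 70 tall, white pleats in grey plastic; pull tab on the middle of its top, from 69 to 94 mm up, 46 long (y), 10 thick (x). The lowest 5 mm is 12 thick and 88 wide. Origin at the centre of its underside, z up. About 0.12 kg; either way round fits
- mesh_filter: the spare: like the pleated panel with the same tab, thickness and height but only 72 mm wide, with a dark mesh; stays in the carton. Origin at the centre of its underside
- small_driver: precision screwdriver lying flat, 108 mm long, 30 g. Origin under its middle, on the worktop; its axis lies 5 mm above, along its own y: dark blue ribbed barrel, 10 mm thick, from y = -14 to +54 mm, bare steel shaft, 3 mm thick, from y = -14 to the blade tip at y = -54 mm
- driver_tip (a point): the blade tip of the screwdriver, on its axis
- tweezers: steel tweezers lying flat, 115 mm long (y), 12 mm wide; leave alone. Origin under the middle
- needle_file: needle file with green handle lying flat, 150 mm long (y), 9 mm thick; leave alone. Origin under the middle
Mind the look-alikes: they are no part of the job. Leave any orange or turquoise look-alike of the pleated_filter alone.

How it is judged:
By the outcome, as a careful person would: the job done as asked, in the order asked, and still so for the second after the job is handed in, while the arm keeps its last pose, push and grip.
It also fails if it takes over 50 s, if anything falls off the work surface, if the arm or the gripper's body presses on something with over 40 N, if the wrist force passes 120 N, or if a joint passes its speed limit or range.

### The arm

A 6-joint arm with a two-finger parallel gripper is mounted at the origin on a cart in front of the work surface, level with it; the furniture and walls round the work are solid. World frame = base frame: x ahead of the robot, y to its left, z up, the work surface at z = 0. Lengths are in mm, angles in rad, forces in N, time in s.
With the tool pointing down it reaches from about 375 to 900 mm from the base axis. Payload 3.1 kg.
Tool frame: the origin (TCP) lies at the very end of the fingers, on their centre line; the grasp point (between the pads) lies 19 mm behind it; z points along the fingers, y is the line along which they close (so a half turn about z gives the same grasp; the last joint's range is limited). The gripper opens to 87 mm and grips with 3 to 60 N. Pads are 19 mm wide; open, the fingers measure 117 mm over their backs; the gripper's body (75 mm by 190 mm) begins 51 mm behind the grasp point.
Start: joints at [-1.325, 0.527, 1.433, -0, 1.181, -0.178], TCP at [257.606, -569.417, 222.548] pointing down, gripper open.
Joint ranges: [-3.08, 3.08], [-0.75, 2.2], [0.22, 2.44], [-1.43, 4.57], [0, 2.65], [-2.85, 2.85]. Speed limits (rad/s): [2.79, 2.79, 3.14, 3.14, 3.14, 3.14].

### API

Orientations are given as [roll, pitch, yaw] about the fixed x, y, z axes, in that order (R = Rz(yaw) Ry(pitch) Rx(roll)).
In Python, from cell import manip, get_image, camera_info, job, finder gives the robot as it stands.
- The arm moves only by the shell command python3 -m creep FILE [OPENING], which reads ROWS from the file FILE. ROWS is a JSON list of rows, 1 to 20 of them, each an object with the fields x, y, z (the shift in mm), rx, ry, rz (a rotation vector in rad); a field left out counts as zero; each row shifts and turns the commanded pose from where the row before left it, along the tool's axes as they then stand; what a row does not reach is not made up. A row lasts 1/12 s, in which the tool goes at most 41.7 mm and 0.125 rad, less where a joint would pass 70% of its speed; a pose out of reach is approached as far as the arm can. OPENING is the finger opening in mm, set as the command begins (- or left out keeps the last). The fingers move at their own pace and stop on an object; the grip force is fixed at half the most. Time passes only in rows, so rows that do not move let the fingers close. It prints the time, the measured TCP pose, the force, the opening and the grip force at its end. Input that does not fit is refused with a message, and nothing moves.
- manip.get_obs(): the state, without advancing time (a new reading comes with each control period).
- get_image(name): name is "side" or "top"; returns the picture (400x640x3 uint8, red, green, blue); there is no depth.
- camera_info(name): a dict with "intrinsics" (3x3 intrinsics, pixels), "distortion" ([k1, k2, p1, p2, k3] as OpenCV has them; the pictures are not rectified), "rvec" (rotation vector, rad) and "tvec" (3), from world to camera coordinates, as OpenCV has them. Camera axes: x right, y down, z forward; pixel columns grow to the right and rows downward; lengths in mm; the calibration is good to about 2 mm. A picture is of the moment at which its call begins. camera_info takes no time and is no camera call.
- job.hand_in(): hands the job in; it is judged then, once.
Trained networks look in the newest picture that a camera, given by its name, has taken for a name from the list of things; names that differ only in an ending like _2 or _b are one class to them, and where a whole thing is asked for, a point or a joint stands for the part that bears it (a point fixed in the world has none). Each returns a list of dicts, best first, with "conf" (0 to 1); they miss things now and then, are a little off and sometimes report something else, mostly with a low value. They report only what shows in the picture. A call takes as long as a camera call. They do not tell look-alikes from the thing itself.
- finder.recognise(label, camera): "centre" ([x, y, z] in mm, in world coordinates, good to about 4 mm: the middle of the surface that is visible of it).
- finder.place_of(label, camera): "centre" ([x, y, z] in mm, in world coordinates, good to about 4 mm: a listed point, or the origin of a listed thing).
The state is a dict: "clock": time; "qpos": joint angles; "dq": joint speeds; "tau": joint torques, N m; "position": TCP position; "tcp_rot": TCP orientation; "force": force on the tool from outside, world axes, zero at the start; "torque": the same for the moment, N m; "gripper_width": finger opening in mm; "gripper_force": force on a finger pad.
Only numpy, scipy, OpenCV 4.12 (cv2) and the standard library are available. Lean on these libraries where they do the work, as an engineer would, in place of code of your own. Each camera call takes 0.05 s, during which the arm holds its last target. There are 200 camera calls.

## Working session

There is one attempt and no reset: what is moved stays moved. The work goes in short steps, Python scripts to look and compute and a shell command to move; the robot and the scene stay as the last step left them, time stands still between calls to the robot, and variables do not carry over. Pictures are saved under pics/ and viewed, at most 10 in all, crops included, and the job is handed in when it is done.

```bash
ls; mkdir -p pics
python3 - <<'E'
from cell import manip,get_image,camera_info,finder
import cv2
for c in("side","top"):
    im=get_image(c); cv2.imwrite(f"pics/{c}0.png",im[:,:,::-1])
    i=camera_info(c); print(c,i)
for c in("side","top"):
  for l in("slot_floor","reset_mouth","extractor","filter_carton","pleated_filter","mesh_filter","small_driver","driver_tip","tweezers","needle_file"):
    print(c,l,[([round(float(v)) for v in d["centre"]],round(d["conf"],2)) for d in finder.place_of(l,c)[:3]])
o=manip.get_obs();print({k:o[k] for k in("clock","position","tcp_rot","gripper_width")})
E
```

```text
pics
side {'intrinsics': array([[405.35106994,   0.        , 319.97468459],
       [  0.        , 405.35106994, 198.82572199],
       [  0.        ,   0.        ,   1.        ]]), 'distortion': array([-0.06008666,  0.        ,  0.        ,  0.        ,  0.        ]), 'rvec': array([ 0.788649  , -2.45730639,  1.27641975]), 'tvec': array([ 508.21584892,  164.32678756, 1395.33711202])}
top {'intrinsics': array([[494.19480427,   0.        , 317.67299343],
       [  0.        , 494.19480427, 201.14225601],
       [  0.        ,   0.        ,   1.        ]]), 'distortion': array([-0.0357327,  0.       ,  0.       ,  0.       ,  0.       ]), 'rvec': array([ 1.88904587, -2.14652277,  0.42443806]), 'tvec': array([ 207.59428748,  473.16651926, 1572.76411119])}
side slot_floor [([663, -45, 16], 0.97)]
side reset_mouth [([551, -66, 43], 0.84)]
side extractor [([645, -43, -1], 0.58)]
side filter_carton [([396, 292, 2], 0.57)]
side pleated_filter [([334, 578, 1], 0.94), ([328, 439, 1], 0.81), ([429, 289, 3], 0.55)]
side mesh_filter [([360, 291, 5], 0.71)]
side small_driver [([454, -230, 1], 0.45)]
side driver_tip [([504, -245, 4], 0.51)]
side tweezers [([441, -89, 0], 0.47), ([374, -140, -4], 0.23)]
side needle_file [([376, -139, 0], 0.44)]
top slot_floor [([662, -46, 14], 0.88)]
top reset_mouth [([548, -64, 47], 0.92)]
top extractor [([645, -36, 3], 0.84)]
top filter_carton [([399, 292, 4], 0.93)]
top pleated_filter [([330, 440, 0], 0.73), ([360, 294, 8], 0.67), ([428, 292, 8], 0.62)]
top mesh_filter [([360, 290, 7], 0.55)]
top small_driver [([662, -43, 12], 0.16)]
top driver_tip [([663, -43, 11], 0.21)]
top tweezers [([443, -93, -1], 0.38)]
top needle_file []
{'clock': 1.1, 'position': array([ 257.5994928 , -569.42606599,  222.54982201]), 'tcp_rot': array([-3.14158506e+00,  4.08461194e-06,  4.24782104e-01]), 'gripper_width': 86.48942590241485}
```

View pics/side0.png

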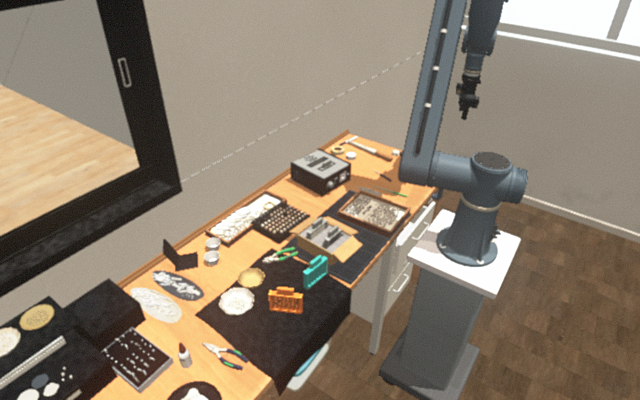

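View pics/top0.png

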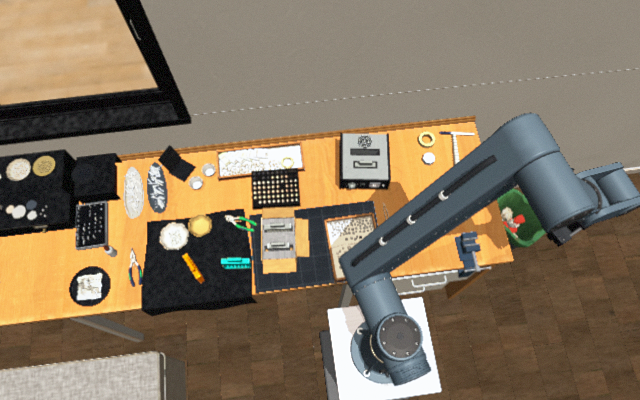

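The side view shows the extractor at (320,170), the carton at (327,237), and orange and turquoise look-alikes at (286,300) and (316,270). In the top view the carton is at (283,240) and the extractor at (365,160), with the driver hidden under the arm. I'll make enlarged crops.

Run:
```python
import cv2,numpy as np
s=cv2.imread("pics/side0.png");t=cv2.imread("pics/top0.png")
def c(im,x,y,w,h):return cv2.resize(im[y:y+h,x:x+w],(400,300),interpolation=cv2.INTER_CUBIC)
cv2.imwrite("pics/crops.png",np.vstack([np.hstack([c(s,288,205,80,60),c(t,250,210,80,60)]),np.hstack([c(s,360,140,80,60),c(s,280,140,80,60)])]))
```

```text
(no output)
```

View pics/crops.png

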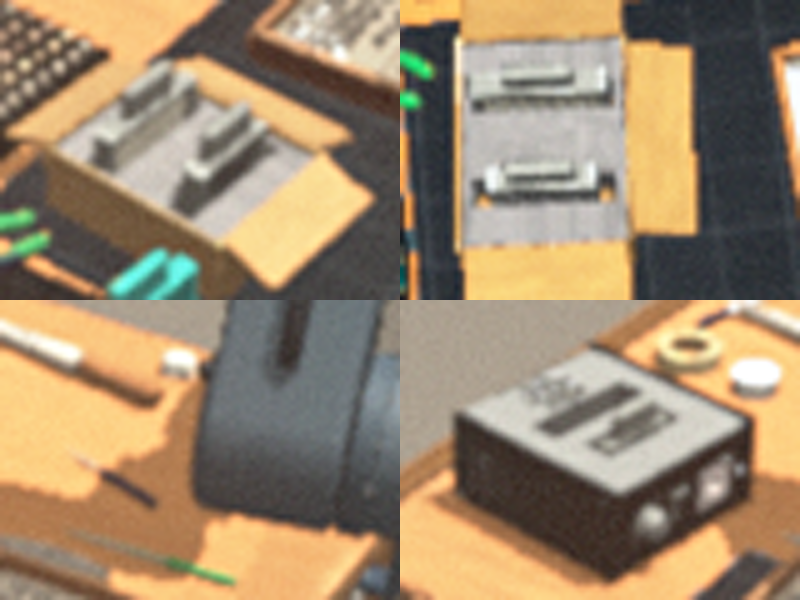

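The wide white pleated panel is in the rear carton slot, near x≈428: top crop spans 465–612, against 480–612 for the front panel. The driver lies at side px (375,171) to (391,181). Its pale shaft points away from the robot. The empty slot is the dark one behind the tabbed slot. Next I'll warp to metric planes and measure sub-pixel.

```bash
cat > h.py <<'E'
import cv2,numpy as np
from cell import manip,get_image,camera_info,finder
def cam(c):
    i=camera_info(c);return i["intrinsics"],i["distortion"],cv2.Rodrigues(i["rvec"])[0],np.asarray(i["tvec"],float)
def grab(c,n=6):return np.mean([get_image(c).astype(np.float32) for _ in range(n)],0)
def p2w(c,uv,z):
    K,D,R,t=cam(c);n=cv2.undistortPoints(np.array(uv,np.float64).reshape(-1,1,2),K,D)[:,0]
    d=np.c_[n,np.ones(len(n))]@R;o=-R.T@t
    return o+d*((z-o[2])/d[:,2])[:,None]
def w2p(c,P):
    i=camera_info(c);return cv2.projectPoints(np.array(P,np.float64).reshape(-1,1,3),i["rvec"],i["tvec"],i["intrinsics"],i["distortion"])[0][:,0]
def warp(im,c,x0,y0,w,h,z,s=2):
    # metric picture: up = +x, left = +y ; centre x0,y0, w along y, h along x, s px per mm
    u,v=np.meshgrid(np.arange(w*s),np.arange(h*s))
    P=np.stack([x0+h/2-v/s,y0+w/2-u/s,np.full(u.shape,z)],-1).reshape(-1,3)
    q=w2p(c,P).reshape(h*s,w*s,2).astype(np.float32)
    return cv2.remap(im,q[...,0],q[...,1],cv2.INTER_CUBIC)
E
python3 - <<'E'
from h import *
T=grab("top",8);S=grab("side",8);np.save("T0.npy",T);np.save("S0.npy",S)
c=lambda i:np.clip(i,0,255).astype(np.uint8)[:,:,::-1]
a=warp(T,"top",645,-42,200,150,85);b=warp(T,"top",396,292,200,150,100)
e=warp(S,"side",645,-42,200,150,85);f=warp(S,"side",396,292,200,150,100)
o=np.vstack([np.hstack([c(a),c(b)]),np.hstack([c(e),c(f)])]).copy()
o[:, ::50]=(o[:, ::50]*.7+np.array([0,0,75])).astype(np.uint8);o[::50]=(o[::50]*.7+np.array([0,0,75])).astype(np.uint8)
cv2.imwrite("pics/w1.png",o)
for c_ in("top","side"):
  for l in("slot_floor","reset_mouth","extractor","filter_carton","pleated_filter"):
    r=[]
    for _ in range(3):
      r+=[d["centre"] for d in finder.place_of(l,c_) if not(l=="pleated_filter" and abs(d["centre"][0]-428)>25 )][:1]
    print(c_,l,np.round(r,1).tolist())
E
```

```text
top slot_floor []
top reset_mouth [[551.6, -65.8, 47.4], [551.6, -65.8, 47.4], [551.6, -65.8, 47.4]]
top extractor [[644.7, -37.3, 0.8], [644.7, -37.3, 0.8], [644.7, -37.3, 0.8]]
top filter_carton [[398.5, 293.4, 3.6], [398.5, 293.4, 3.6], [398.5, 293.4, 3.6]]
top pleated_filter [[427.2, 290.9, 6.8], [427.2, 290.9, 6.8], [427.2, 290.9, 6.8]]
side slot_floor [[665.0, -44.1, 14.4], [665.0, -44.1, 14.4], [665.0, -44.1, 14.4]]
side reset_mouth [[548.6, -63.7, 43.5], [548.6, -63.7, 43.5], [548.6, -63.7, 43.5]]
side extractor [[645.1, -45.5, 0.5], [645.1, -45.5, 0.5], [645.1, -45.5, 0.5]]
side filter_carton [[398.1, 290.5, 4.1], [398.1, 290.5, 4.1], [398.1, 290.5, 4.1]]
side pleated_filter [[429.1, 289.3, 6.3], [429.1, 289.3, 6.3], [429.1, 289.3, 6.3]]
```

View pics/w1.png

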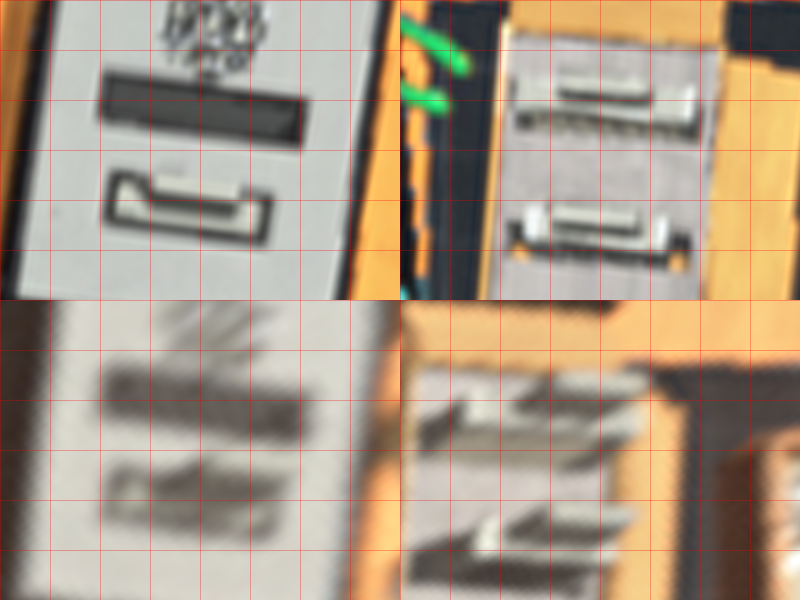

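Deck slot found at top-warp corners (104,72), (307,97), (302,147), (99,116). That puts it at about (666,-44) with yaw ≈ -0.128. The wide panel's tab spans px (557–651, 78–96), about (428,290), and the carton yaw is ≈ -0.063. Finder agrees. Moving above the panel now.

```bash
echo '[{"x": 31.3, "y": -24.2}, {"x": 31.3, "y": -24.2}, {"x": 31.3, "y": -24.2}, {"x": 31.3, "y": -24.2}, {"x": 31.3, "y": -24.2}, {"x": 31.3, "y": -24.2}, {"x": 31.3, "y": -24.2}, {"x": 31.3, "y": -24.2}, {"x": 31.3, "y": -24.2}, {"x": 31.3, "y": -24.2}, {"x": 31.3, "y": -24.2}, {"x": 31.3, "y": -24.2}]' > mv.in && python3 -m creep mv.in 45
echo '[{"x": 11.2, "y": -35.2}, {"x": 11.2, "y": -35.2}, {"x": 11.2, "y": -35.2}, {"x": 11.2, "y": -35.2}, {"x": 11.2, "y": -35.2}, {"x": 11.2, "y": -35.2}, {"x": 11.2, "y": -35.2}, {"x": 11.2, "y": -35.2}, {"x": 11.2, "y": -35.2}, {"x": 11.2, "y": -35.2}, {"x": 11.2, "y": -35.2}, {"x": 11.2, "y": -35.2}]' > mv.in && python3 -m creep mv.in
echo '[{"rz": -0.12}, {"rz": -0.12}, {"rz": -0.12}, {"rz": -0.12}, {"rz": -0.12}, {"rz": -0.12}, {"rz": -0.12}, {"rz": -0.12}, {"rz": -0.12}]' > mv.in && python3 -m creep mv.in
python3 - <<'E'
from h import *
T=np.load("T0.npy")
w=warp(T,"top",665,-43,140,44,85,4)
g=cv2.GaussianBlur(w.mean(2),(0,0),2)
m=(g<115).astype(np.uint8)
n,l,st,ce=cv2.connectedComponentsWithStats(m)
k=1+np.argmax(st[1:,4]);(cx,cy),sz,an=cv2.minAreaRect(np.argwhere(l==k)[:,::-1].astype(np.float32))
print("slot",665+22-cy/4,-43+70-cx/4,np.array(sz)/4,an,st[k],ce[k],665+22-ce[k][1]/4,-43+70-ce[k][0]/4)
E
```

```text
clock: 4.4
position: [480.9, -148.3, 222.8]
tcp_rot: [3.141, -0.0, 0.425]
force: [0.5, -0.3, 0.0]
gripper_width: 45.1
gripper_force: 0.0
clock: 5.4
position: [428.1, 292.1, 222.8]
tcp_rot: [3.141, -0.001, 0.425]
force: [1.1, 0.2, 0.5]
gripper_width: 45.1
gripper_force: 0.0
clock: 6.15
position: [428.6, 290.3, 222.7]
tcp_rot: [3.141, -0.0, 1.511]
force: [0.1, 0.3, 0.1]
gripper_width: 45.1
gripper_force: 0.0
slot 668.5483551025391 -43.6539306640625 [103.78252411  32.50140762] 7.443717002868652 [   73    10   417   153 42217] [281.23819788  85.47023711] 665.6324407229315 -43.309549470592415
```

Run:
```python
from h import *
T=grab("top",4);S=grab("side",4);np.save("T1.npy",T);np.save("S1.npy",S)
c=lambda i:np.clip(i,0,255).astype(np.uint8)[:,:,::-1]
a=warp(T,"top",460,-230,200,150,5);e=warp(S,"side",460,-230,200,150,5)
r=lambda im,x,y:cv2.resize(c(im[y:y+75,x:x+100]),(400,300),interpolation=cv2.INTER_CUBIC)
o=np.vstack([np.hstack([c(a),r(T,240,190)]),np.hstack([c(e),r(S,280,180)])]).copy()
for A in (o[:300,:400],o[300:,:400]):
  A[:, ::50]=(A[:, ::50]*.7+np.array([0,0,75])).astype(np.uint8);A[::50]=(A[::50]*.7+np.array([0,0,75])).astype(np.uint8)
cv2.imwrite("pics/w2.png",o)
for c_ in("top","side"):
  for l in("small_driver","driver_tip","needle_file","tweezers"):
    print(c_,l,[(np.round(d["centre"]).tolist(),round(d["conf"],2)) for d in finder.place_of(l,c_)][:2])
```

```text
top small_driver [([457.0, -228.0, -2.0], 0.56)]
top driver_tip []
top needle_file [([369.0, -137.0, -4.0], 0.52)]
top tweezers [([442.0, -93.0, -2.0], 0.41)]
side small_driver [([454.0, -232.0, -1.0], 0.38)]
side driver_tip [([508.0, -246.0, 5.0], 0.46)]
side needle_file [([374.0, -140.0, -1.0], 0.51)]
side tweezers [([442.0, -90.0, 2.0], 0.63)]
```

View pics/w2.png

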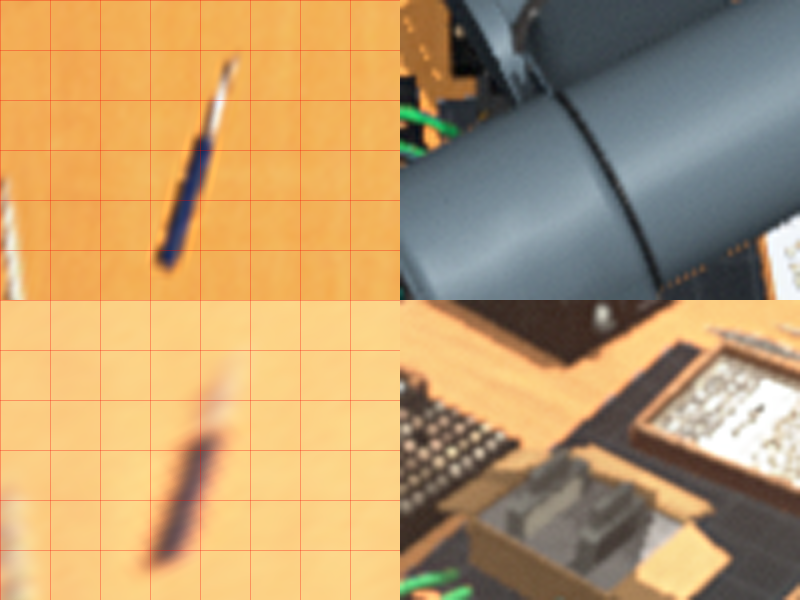

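The driver spans top-warp px (165,263) butt to (234,58) tip. That is butt (403.5,-212.5) and tip (506,-247), 108 mm long as specified. Descending onto the tab.

```bash
echo '[{"y": 0.4, "z": 34}, {"z": 34}, {"z": 34}, {"z": 24}, {"z": 9}, {"z": 7}, {}]' > mv.in && python3 -m creep mv.in
python3 - <<'E'
from h import *
S=grab("side",3)
c=lambda i:np.clip(i,0,255).astype(np.uint8)[:,:,::-1]
cv2.imwrite("pics/g.png",cv2.resize(c(S[185:260,280:380]),(800,600),interpolation=cv2.INTER_CUBIC))
E
```

```text
clock: 7.53
position: [428.9, 290.1, 79.9]
tcp_rot: [-3.141, 0.0, 1.505]
force: [0.1, 1.0, -0.4]
gripper_width: 45.0
gripper_force: 0.0
```

View pics/g.png

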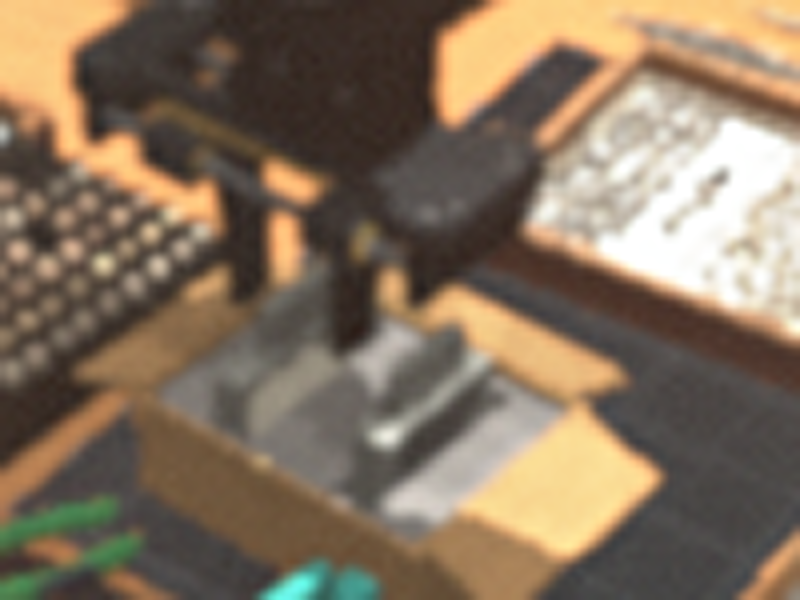

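The fingers at (245,295) and (350,345) straddle the rear tab. Closing the gripper.

```bash
echo '[{}, {}, {}, {}, {}, {}, {}, {}]' > mv.in && python3 -m creep mv.in 5
```

```text
clock: 8.35
position: [429.0, 290.2, 80.6]
tcp_rot: [3.141, -0.0, 1.505]
force: [-0.2, 0.0, -0.0]
gripper_width: 9.7
gripper_force: 30.0
```

```bash
echo '[{"z": -8}, {"z": -14}, {"z": -20}, {"z": -25}, {"z": -30}, {"z": -30}, {"z": -15}, {}, {}]' > mv.in && python3 -m creep mv.in
python3 - <<'E'
from h import *
o=manip.get_obs();print(o["position"],o["tcp_rot"],o["force"],o["torque"])
p=o["position"]
# slot target
for a in [-0.13]:
  tgt=np.array([666,-43.5]);psi=o["tcp_rot"][2];d=tgt-p[:2]
  print("tool dx,dy",d@[np.cos(psi),np.sin(psi)],d@[np.sin(psi),-np.cos(psi)],"rz",-(np.pi/2+a-psi))
E
```

```text
clock: 9.1
position: [428.8, 290.2, 223.2]
tcp_rot: [3.14, -0.001, 1.505]
force: [-1.1, 0.1, -2.8]
gripper_width: 9.5
gripper_force: 30.0
[428.82519208 290.217728   223.18792675] [ 3.14029254e+00 -6.13881124e-04  1.50491351e+00] [-1.13640352  0.08135576 -2.78056169] [ 0.02018755 -0.07542127  0.03705293]
tool dx,dy -317.37928858903587 258.63062206555213 rz 0.06411718312382453
```

```bash
echo '[{"x": -15, "y": 12}, {"x": -25, "y": 20.4}, {"x": -28, "y": 22.8}, {"x": -28, "y": 22.8}, {"x": -28, "y": 22.8}, {"x": -28, "y": 22.8}, {"x": -28, "y": 22.8}, {"x": -28, "y": 22.8}, {"x": -28, "y": 22.8}, {"x": -28, "y": 22.8}, {"x": -28, "y": 22.8}, {"x": -20, "y": 16.3}, {"x": -5.4, "y": 5, "rz": 0.064}, {}, {}]' > mv.in && python3 -m creep mv.in
echo '[{"z": 20}, {"z": 15}, {"z": 8}, {}, {}]' > mv.in && python3 -m creep mv.in
python3 - <<'E'
from h import *
T=grab("top",4);S=grab("side",4);np.save("T2.npy",T);np.save("S2.npy",S)
c=lambda i:np.clip(i,0,255).astype(np.uint8)[:,:,::-1]
r=lambda im,x,y:cv2.resize(c(im[y:y+75,x:x+50]),(400,600),interpolation=cv2.INTER_CUBIC)
cv2.imwrite("pics/g2.png",np.hstack([r(T,338,120),r(S,300,125)]))
for c_ in("top","side"):
    print(c_,[(np.round(d["centre"]).tolist(),round(d["conf"],2)) for d in finder.place_of("pleated_filter",c_)])
o=manip.get_obs();print(o["position"],o["tcp_rot"])
E
```

```text
clock: 10.35
position: [664.7, -43.5, 219.7]
tcp_rot: [-3.136, -0.001, 1.441]
force: [-0.8, 0.2, -1.9]
gripper_width: 9.7
gripper_force: 30.0
clock: 10.77
position: [665.4, -42.5, 178.9]
tcp_rot: [-3.139, -0.0, 1.442]
force: [0.0, 0.5, -1.6]
gripper_width: 10.0
gripper_force: 30.0
top [([328.0, 444.0, 3.0], 0.87), ([336.0, 578.0, -1.0], 0.52)]
side [([326.0, 436.0, -2.0], 0.74), ([334.0, 582.0, 1.0], 0.66), ([664.0, -47.0, 107.0], 0.65), ([455.0, -231.0, 0.0], 0.34)]
[666.40844701 -43.67252953 179.87063281] [3.14110977e+00 2.40859251e-05 1.44070408e+00]
```

View pics/g2.png

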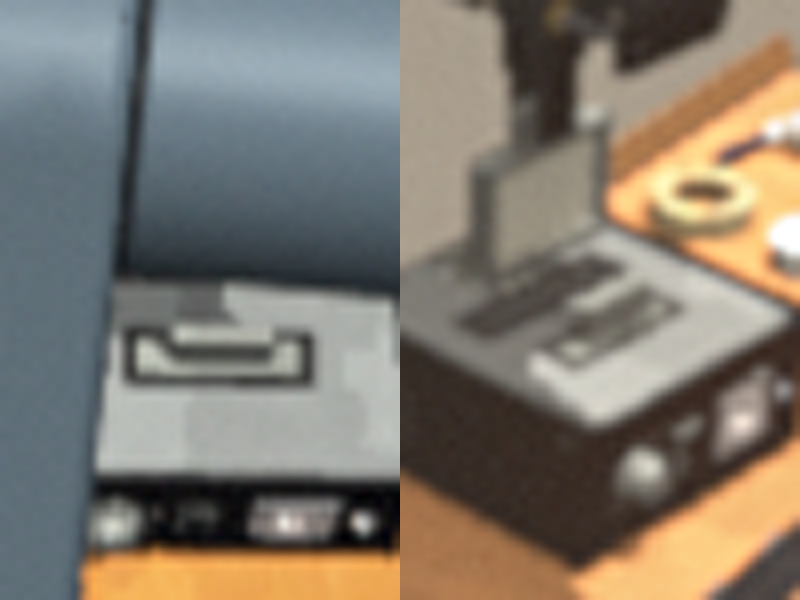

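The panel is held upright above the rear slot. In the side crop the frame's outer top corners are near (478,170) and (607,125). I'll compare that with the predicted projection.

Run:
```python
from h import *
o=manip.get_obs();p=o["position"];a=o["tcp_rot"][2]-np.pi/2
ex=np.array([np.cos(a),np.sin(a),0]);ey=np.array([-np.sin(a),np.cos(a),0])
z=p[2]-74.6
i=camera_info("side");R=cv2.Rodrigues(i["rvec"])[0];print("cam",-R.T@i["tvec"])
for n,dz in(("bot",5),("top",70)):
  for sx in(-8,8):
    for sy in(-46,46):
      q=p*[1,1,0]+[0,0,z+dz]+ex*sx+ey*sy
      print(n,sx,sy,np.round((w2p("side",q)[0]-[300,125])*8+[400,0]))
S=np.load("S2.npy");g=S.mean(2)
# horizontal profiles across the panel in side picture
for v in(147,150,153,156):print(v,np.round(g[v,304:332]).astype(int))
# edge-fit: sum of gradient along vertical front-face edges for a lateral shift of the panel along y / x
gx=cv2.Sobel(cv2.GaussianBlur(g.astype(np.float32),(0,0),.7),cv2.CV_32F,1,0)
for sy in(-46,46):
  for sx in(-8,8):
    r=[]
    for d in range(-8,9):
      P=[p*[1,1,0]+[0,0,z+h]+ex*sx+ey*(sy+d) for h in np.linspace(10,65,30)]
      q=w2p("side",P).astype(np.float32);r.append(float(cv2.remap(gx,q[:,0],q[:,1],1).mean()))
    print("edge",sx,sy,np.round(r).astype(int))
```

```text
cam [-169.56141672 1154.09131337  933.58152548]
bot -8 -46 [611. 224.]
bot -8 46 [490. 287.]
bot 8 -46 [589. 213.]
bot 8 46 [467. 276.]
top -8 -46 [615. 112.]
top -8 46 [491. 173.]
top 8 -46 [591. 102.]
top 8 46 [467. 162.]
147 [158 156 158 155 126  90  82  91 112 126 132 135 139 137 139 137 140 140
 143 133 109  99 122 134 162 190 202 214]
150 [158 157 159 156 128  88  79  95 121 138 142 142 142 141 141 140 142 148
 144 135 110 120 180 201 204 197 176 155]
153 [156 157 160 153 125  87  83  99 124 141 144 143 141 142 142 147 148 150
 154 144 132 134 134 123 125 136 130 113]
156 [125 114 105  98  84  78  81 101 125 138 133 126 118 117 109 114 131 149
 148 140 150 168 182 187 189 188 179 164]
edge -8 -46 [ 40  48  57  67  76  85  93 102 111 120 128 136 137 130 120 108  97]
edge 8 -46 [ 52  35  19   2 -16 -34 -51 -60 -61 -61 -61 -62 -63 -57 -45 -33 -21]
edge -8 46 [ 79  90 101 112 121 120 119 118 117 116 109  93  77  61  45  29  13]
edge 8 46 [  -5  -27  -48  -70  -91 -106 -116 -125 -135 -143 -154 -150 -141 -135
 -127 -119 -113]
```

Run:
```python
from h import *
S0=np.load("S0.npy");T0=np.load("T0.npy")
a=-.13;ex=np.array([np.cos(a),np.sin(a),0]);ey=np.array([-np.sin(a),np.cos(a),0])
def box(im,c,c0,z,ex,ey,lx,ly):
    # profile: mean grey over box vs displacement; dark slot => integrate rim contrast
    g=cv2.GaussianBlur(im.mean(2).astype(np.float32),(0,0),.6);best=None
    X,Y=np.meshgrid(np.arange(-lx/2-6,lx/2+6.1,1),np.arange(-ly/2-6,ly/2+6.1,1))
    inn=((abs(X)<lx/2)&(abs(Y)<ly/2))
    for dx in np.arange(-6,6.1,.5):
        for dy in np.arange(-6,6.1,.5):
            P=np.array(c0)+ex*(X.ravel()+dx)[:,None]+ey*(Y.ravel()+dy)[:,None];P[:,2]=z
            q=w2p(c,P).astype(np.float32);v=cv2.remap(g,q[:,0],q[:,1],1).ravel();m=inn.ravel()
            s=v[~m].mean()-v[m].mean()
            if best is None or s>best[0]:best=(s,dx,dy)
    return best
for c,im in(("top",T0),("side",S0)):
  for lx,ly in((19,96),(22,100)):print("slot",c,box(im,c,[666,-43.5,85],85,ex,ey,lx,ly))
# new panel in carton: frame-top profile along y (z=76) and tab-top profile (z=100), top camera
a=-.063;ex=np.array([np.cos(a),np.sin(a),0]);ey=np.array([-np.sin(a),np.cos(a),0])
g=T0.mean(2).astype(np.float32)
for c,im in(("top",T0),("side",S0)):
  g=im.mean(2).astype(np.float32)
  for z,L in((100,36),(76,60)):
    P=[[*(np.array([429.,290.2])+ex[:2]*k+ey[:2]*s),z] for s in range(-L,L+1,2) for k in(-3,0,3)]
    q=w2p(c,P).astype(np.float32);v=cv2.remap(g,q[:,0],q[:,1],2).ravel().reshape(-1,3)
    for k in range(3):print(c,z,"k",(-3,0,3)[k],"s from",-L,np.round(v[:,k]).astype(int).tolist())
```

```text
slot top (np.float32(50.276108), np.float64(-3.0), np.float64(-6.0))
slot top (np.float32(66.40648), np.float64(-1.0), np.float64(-0.5))
slot side (np.float32(38.897774), np.float64(0.5), np.float64(1.0))
slot side (np.float32(46.273033), np.float64(1.0), np.float64(0.0))
top 100 k -3 s from -36 [206, 209, 210, 206, 202, 173, 142, 140, 157, 171, 179, 177, 177, 177, 176, 176, 175, 174, 171, 170, 169, 169, 168, 172, 172, 172, 167, 160, 159, 168, 194, 218, 217, 215, 211, 208, 207]
top 100 k 0 s from -36 [200, 205, 204, 201, 198, 183, 171, 181, 200, 213, 221, 220, 217, 213, 208, 206, 207, 207, 206, 206, 206, 205, 205, 207, 209, 209, 207, 204, 199, 197, 207, 218, 218, 216, 212, 206, 204]
top 100 k 3 s from -36 [194, 197, 196, 194, 194, 189, 185, 186, 194, 202, 211, 213, 205, 195, 189, 189, 192, 193, 194, 194, 197, 199, 196, 193, 193, 192, 191, 191, 188, 187, 198, 205, 205, 204, 201, 197, 197]
top 76 k -3 s from -60 [157, 139, 138, 165, 176, 136, 117, 135, 195, 241, 230, 216, 209, 207, 209, 211, 208, 203, 189, 176, 174, 170, 167, 165, 163, 160, 161, 163, 165, 167, 169, 164, 156, 151, 146, 
[... 1670 characters left out ...]
, 188, 164, 131, 103, 86, 82, 89, 105, 124]
side 76 k 0 s from -60 [193, 197, 198, 199, 201, 203, 206, 211, 216, 217, 213, 209, 206, 201, 199, 195, 189, 181, 167, 150, 136, 123, 122, 126, 130, 138, 142, 145, 147, 143, 137, 131, 125, 127, 131, 136, 141, 140, 143, 152, 162, 174, 184, 192, 198, 203, 206, 209, 213, 219, 225, 219, 196, 169, 135, 106, 94, 104, 124, 147, 172]
side 76 k 3 s from -60 [183, 192, 195, 195, 198, 205, 210, 213, 215, 216, 213, 204, 199, 192, 178, 168, 153, 136, 122, 108, 101, 101, 102, 105, 108, 110, 114, 111, 108, 107, 103, 102, 104, 107, 110, 109, 110, 109, 108, 116, 135, 153, 173, 190, 200, 204, 208, 210, 215, 219, 222, 218, 200, 167, 140, 124, 125, 142, 169, 188, 197]
```

Top camera puts the frame ends in the carton at s = ±45.5 about the grasp line, so the panel is centred in the grip. Lowering into the slot.

```bash
echo '[{"z": 8}, {"z": 6}, {"z": 3}, {"z": 3}, {"z": 3}, {}]' > mv.in && python3 -m creep mv.in
echo '[{"z": 2}, {"z": 2}, {"z": 2}, {"z": 2}, {}]' > mv.in && python3 -m creep mv.in
```

```text
clock: 11.77
position: [665.8, -43.5, 155.5]
tcp_rot: [-3.14, -0.0, 1.441]
force: [0.4, 0.4, -1.6]
gripper_width: 9.7
gripper_force: 30.0
clock: 12.18
position: [667.4, -43.6, 154.2]
tcp_rot: [3.138, 0.0, 1.441]
force: [-5.9, 1.2, 19.9]
gripper_width: 10.0
gripper_force: 30.1
```

Run:
```python
from h import *
for _ in range(4):
  get_image("side");o=manip.get_obs();print(np.round(o["position"],1),np.round(o["force"],1),np.round(o["torque"],2),np.round(o["tcp_rot"],3))
```

```text
[667.4 -43.7 154.2] [-5.8  0.7 19.3] [ 0.2   1.21 -0.  ] [3.138e+00 1.000e-03 1.441e+00]
[667.3 -43.6 154.2] [-5.8  1.9 19.9] [0.25 1.16 0.02] [3.138e+00 1.000e-03 1.441e+00]
[667.4 -43.6 154.2] [-5.3  0.7 19.7] [ 0.24  1.16 -0.1 ] [3.137e+00 1.000e-03 1.441e+00]
[667.4 -43.6 154.2] [-5.4  1.4 18.5] [ 0.25  1.18 -0.06] [3.137e+00 1.000e-03 1.441e+00]
```

```bash
cat > r.py <<'E'
from h import *
import sys
for _ in range(2):
  get_image("side");o=manip.get_obs();print(np.round(o["position"],1),np.round(o["force"],1),np.round(o["torque"],2),np.round(o["tcp_rot"],3))
E
echo '[{"z": -3.5}, {}]' > mv.in && python3 -m creep mv.in >/dev/null; python3 r.py
echo '[{"y": -1.5}, {}]' > mv.in && python3 -m creep mv.in >/dev/null; python3 r.py
echo '[{"y": -1}, {}]' > mv.in && python3 -m creep mv.in >/dev/null; python3 r.py
```

```text
[667.4 -43.8 154.3] [-1.7 -0.   8.7] [0.13 0.29 0.01] [3.138 0.    1.441]
[667.4 -43.8 154.3] [-2.1  0.7  8.8] [ 0.03  0.32 -0.03] [3.138 0.    1.441]
[667.  -43.7 154.3] [0.6 0.4 7.3] [ 0.14 -0.14 -0.05] [3.136 0.    1.441]
[667.  -43.7 154.2] [0.3 0.6 8. ] [ 0.05 -0.09 -0.03] [3.136 0.    1.441]
[666.7 -43.7 154.2] [ 0.5 -0.1  6.5] [ 0.02 -0.44 -0.02] [3.134 0.    1.441]
[666.7 -43.7 154.2] [0.4 0.8 6.9] [ 0.09 -0.39 -0.07] [3.134 0.    1.441]
```

```bash
echo '[{"z": -4}, {"z": -2}, {}, {}]' > mv.in && python3 -m creep mv.in >/dev/null; python3 r.py
echo '[{"z": 2}, {"z": 2}, {"z": 2}, {"z": 2}, {}]' > mv.in && python3 -m creep mv.in >/dev/null; python3 r.py
```

```text
[663.3 -43.2 157.3] [-0.2 -0.5 -1.7] [-0.01 -0.03 -0.  ] [-3.14  -0.     1.441]
[663.3 -43.2 157.3] [-0.2 -0.  -0.4] [-0.03 -0.09 -0.  ] [-3.14  -0.     1.441]
[663.7 -43.2 149.6] [ 0.2  0.4 -1.2] [-0.08 -0.11 -0.02] [-3.141 -0.     1.441]
[663.8 -43.3 149.8] [-0.   0.6 -1.6] [-0.03 -0.07 -0.06] [-3.141 -0.     1.441]
```

It's in at x≈663.7. Continuing down with force checks.

```bash
echo '[{"z": 3}, {"z": 4}, {"z": 4}, {"z": 4}, {}]' > mv.in && python3 -m creep mv.in >/dev/null; python3 r.py
echo '[{"z": 5}, {"z": 5}, {"z": 5}, {}]' > mv.in && python3 -m creep mv.in >/dev/null; python3 r.py
```

```text
[663.6 -43.2 134.3] [-0.1  0.6 -1.2] [ 0.   -0.08  0.02] [-3.141 -0.     1.441]
[663.7 -43.3 134.7] [ 0.1  0.4 -1. ] [-0.02 -0.09 -0.  ] [-3.141 -0.     1.441]
[663.6 -43.2 119.2] [ 0.6  0.6 -0.6] [ 0.02 -0.2   0.01] [-3.141 -0.     1.441]
[663.7 -43.3 119.6] [ 0.1 -0.3 -1. ] [-0.02 -0.11 -0.01] [-3.141 -0.     1.441]
```

```bash
echo '[{"z": 6}, {"z": 6}, {"z": 6}, {"z": 6}, {}]' > mv.in && python3 -m creep mv.in >/dev/null; python3 r.py
echo '[{"z": 2}, {"z": 2}, {"z": 2}, {"z": 2}, {}]' > mv.in && python3 -m creep mv.in >/dev/null; python3 r.py
```

```text
[663.6 -43.2  95. ] [ 0.9 -0.8 -1.4] [-0.02 -0.21  0.01] [-3.141 -0.     1.441]
[663.6 -43.3  95.5] [ 0.6  0.2 -1.4] [ 0.01 -0.11  0.02] [-3.141 -0.     1.441]
[663.9 -43.3  89.4] [-1.4 -0.4  4.5] [ 0.09  0.3  -0.01] [3.141 0.    1.441]
[663.9 -43.3  89.4] [-1.8  0.6  5.1] [0.05 0.27 0.01] [3.141 0.    1.441]
```

The panel is on the floor at TCP z 89.4; 89.6 was predicted for fully home. Releasing and retreating.

```bash
echo '[{"z": -0.5}, {}, {}, {}]' > mv.in && python3 -m creep mv.in 24
echo '[{"z": -6}, {"z": -12}, {"z": -25}, {"z": -30}, {"z": -30}, {}]' > mv.in && python3 -m creep mv.in
```

```text
clock: 16.45
position: [663.8, -43.3, 88.3]
tcp_rot: [-3.142, -0.0, 1.441]
force: [-0.2, -0.1, -0.8]
gripper_width: 22.6
gripper_force: 0.0
clock: 16.95
position: [668.4, -44.1, 199.9]
tcp_rot: [3.127, 0.001, 1.441]
force: [1.3, -0.5, 0.7]
gripper_width: 23.7
gripper_force: 0.0
```

```bash
echo '[{"x": -15, "y": -15}, {"x": -24, "y": -23.6}, {"x": -24, "y": -23.6}, {"x": -24, "y": -23.6}, {"x": -24, "y": -23.6}, {"x": -24, "y": -23.6}, {"x": -24, "y": -23.6}, {"x": -24, "y": -23.6}, {"x": -24, "y": -23.6}]' > mv.in && python3 -m creep mv.in 40
echo '[{"rz": 0.118}, {"rz": 0.118}, {"rz": 0.118}, {"rz": 0.118}, {"rz": 0.118}, {"rz": 0.118}, {"rz": 0.118}, {"rz": 0.118}, {"rz": 0.118}, {"rz": 0.118}, {"rz": 0.118}, {"rz": 0.118}, {"rz": 0.118}, {"rz": 0.118}, {"rz": 0.118}, {}]' > mv.in && python3 -m creep mv.in
python3 - <<'E'
from h import *
T=grab("top",3);S=grab("side",4)
c=lambda i:np.clip(i,0,255).astype(np.uint8)[:,:,::-1]
r=lambda im,x,y:cv2.resize(c(im[y:y+75,x:x+50]),(400,600),interpolation=cv2.INTER_CUBIC)
cv2.imwrite("pics/g3.png",np.hstack([r(T,338,120),r(S,300,125)]))
for c_ in("top","side"):
  for l in("pleated_filter","reset_mouth","small_driver","driver_tip"):
    print(c_,l,[(np.round(d["centre"]).tolist(),round(d["conf"],2)) for d in finder.place_of(l,c_) if l!="pleated_filter" or d["centre"][0]>600])
o=manip.get_obs();p=o["position"];psi=o["tcp_rot"][2];print(p,o["tcp_rot"])
d=np.array([435,-223])-p[:2];print("tool dx,dy",d@[np.cos(psi),np.sin(psi)],d@[np.sin(psi),-np.cos(psi)])
E
```

```text
clock: 17.7
position: [433.9, -223.0, 192.4]
tcp_rot: [3.14, 0.001, 1.441]
force: [-0.1, -0.1, -0.6]
gripper_width: 40.4
gripper_force: 0.0
clock: 19.03
position: [435.2, -222.3, 192.3]
tcp_rot: [3.141, -0.001, -0.331]
force: [0.1, 0.4, -0.4]
gripper_width: 40.1
gripper_force: 0.0
top pleated_filter [([663.0, -41.0, 15.0], 0.58)]
top reset_mouth []
top small_driver [([455.0, -224.0, -1.0], 0.56)]
top driver_tip []
side pleated_filter [([663.0, -43.0, 12.0], 0.6)]
side reset_mouth [([548.0, -64.0, 45.0], 0.6)]
side small_driver [([453.0, -232.0, 2.0], 0.55)]
side driver_tip [([509.0, -247.0, 6.0], 0.39)]
[ 434.90299511 -222.06616578  191.51454446] [-3.14153226e+00  1.15808470e-04 -3.28990211e-01]
tool dx,dy 0.3935126490566103 0.8524107539805815
```

View pics/g3.png

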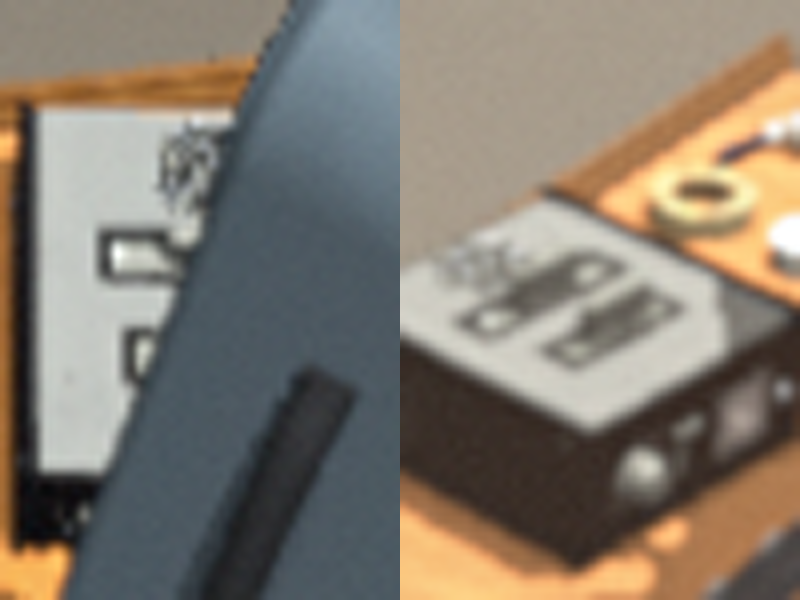

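The pleated panel sits flush in the rear slot like its neighbour: side crop (545,295), finder z 12–15 against a floor at 15. Descending on the driver.

```bash
echo '[{"x": 0.4, "y": 0.9, "z": 30}, {"z": 36}, {"z": 36}, {"z": 36}, {"z": 25}, {"z": 12}, {"z": 6}, {"z": 3.5}, {"z": 2}, {"z": 2}, {}]' > mv.in && python3 -m creep mv.in
```

```text
clock: 20.7
position: [435.5, -223.5, 3.7]
tcp_rot: [3.141, -0.002, -0.329]
force: [0.7, 0.0, -0.1]
gripper_width: 39.9
gripper_force: 0.0
```

```bash
python3 r.py
```

```text
[ 435.5 -223.5    3.8] [-0.4 -0.7  0.3] [ 0.02  0.05 -0.02] [ 3.141e+00 -2.000e-03 -3.290e-01]
[ 435.5 -223.4    3.9] [-0.  -0.6  0.7] [0.06 0.01 0.01] [ 3.141e+00 -2.000e-03 -3.290e-01]
```

```bash
echo '[{"z": 1.8}, {}]' > mv.in && python3 -m creep mv.in >/dev/null
echo '[{}, {}, {}, {}, {}, {}, {}, {}]' > mv.in && python3 -m creep mv.in 4; python3 r.py
```

```text
clock: 21.63
position: [435.0, -223.1, 1.2]
tcp_rot: [3.142, 0.0, -0.329]
force: [0.0, 0.2, -0.3]
gripper_width: 9.1
gripper_force: 30.0
[ 435.  -223.1    1.2] [-0.8 -0.3 -0.2] [ 0.07  0.1  -0.05] [-3.142  0.    -0.329]
[ 435.  -223.1    1.2] [0.4 0.4 0.3] [0.06 0.07 0.01] [ 3.142 -0.    -0.329]
```

```bash
echo '[{"z": -6}, {"z": -14}, {"z": -25}, {"z": -30}, {"z": -20}, {}]' > mv.in && python3 -m creep mv.in
echo '[{"x": -3.8, "y": -17.5}, {"x": -6.2, "y": -27.8}, {"x": -6.2, "y": -27.8}, {"x": -6.2, "y": -27.8}, {"x": -6.2, "y": -27.8}, {"x": -5.2, "y": -22.8}, {"x": -4, "y": -17}, {"rz": -0.1}, {"rz": -0.099}, {}, {}]' > mv.in && python3 -m creep mv.in
python3 - <<'E'
from h import *
T=grab("top",1);S=grab("side",3);np.save("S3.npy",S)
for c_ in("top","side"):
  for l in("small_driver","driver_tip","reset_mouth"):
    print(c_,l,[(np.round(d["centre"]).tolist(),round(d["conf"],2)) for d in finder.place_of(l,c_)])
c=lambda i:np.clip(i,0,255).astype(np.uint8)[:,:,::-1]
cv2.imwrite("pics/g4.png",cv2.resize(c(S[150:210,310:390]),(800,600),interpolation=cv2.INTER_CUBIC))
o=manip.get_obs();p=o["position"];a=o["tcp_rot"][2];print(p,o["tcp_rot"],o["gripper_width"])
ex=np.array([np.cos(a),np.sin(a),0]);P=[p+[0,0,3.8]+ex*k for k in(74,34,-34)];print(P[0],"px",(w2p("side",P)-[310,150])*10)
E
```

```text
clock: 22.23
position: [437.1, -224.6, 100.1]
tcp_rot: [3.139, -0.008, -0.329]
force: [-0.0, 0.2, 0.2]
gripper_width: 9.4
gripper_force: 30.0
clock: 23.15
position: [453.3, -51.2, 95.9]
tcp_rot: [-3.141, 0.001, -0.133]
force: [-0.5, -0.3, -0.8]
gripper_width: 9.2
gripper_force: 30.0
top small_driver [([473.0, -53.0, 94.0], 0.53)]
top driver_tip []
top reset_mouth []
side small_driver [([472.0, -57.0, 93.0], 0.44)]
side driver_tip []
side reset_mouth [([546.0, -64.0, 44.0], 0.95), ([444.0, -88.0, 1.0], 0.17)]
[453.68946173 -51.51702857  96.27905739] [ 3.14158774e+00 -2.89317937e-05 -1.30710928e-01] 9.57135812413121
[527.05820344 -61.16211746 100.07905739] px [[384.15722656 170.06683002]
 [462.59788943 206.53478696]
 [600.85320061 270.87153816]]
```

View pics/g4.png

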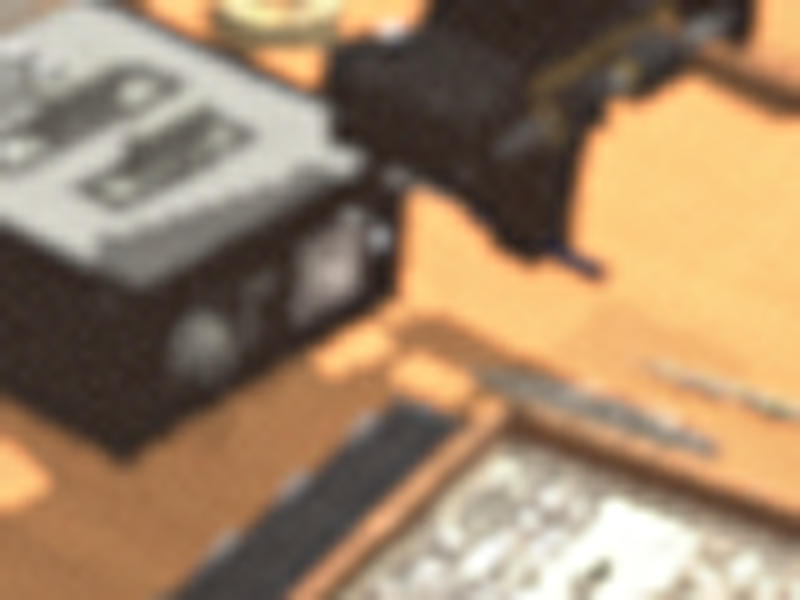

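The driver is held level: butt seen at (603,272), predicted (601,271). The reset plate is centred near (330,262). Lowering to hole height.

```bash
echo '[{"z": 20}, {"z": 20}, {"z": 11}, {"z": 4}, {}, {}]' > mv.in && python3 -m creep mv.in >/dev/null; python3 r.py
python3 - <<'E'
from h import *
o=manip.get_obs();p=o["position"];a=o["tcp_rot"][2]
ex=np.array([np.cos(a),np.sin(a),0]);ey=np.array([-np.sin(a),np.cos(a),0])
E=np.array([646.6,-41.2,0]);e=-.13;fx=np.array([np.cos(e),np.sin(e),0]);fy=np.array([-np.sin(e),np.cos(e),0])
M=E-91*fx-35*fy+[0,0,45];tip=p+[0,0,3.8]+74*ex
print("mouth",M,"px",(w2p("side",[M])-[310,150])*10,"tip rel",(tip-M)@fx,(tip-M)@fy,tip[2]-45)
S=np.load("S3.npy");g=S.mean(2);m=(g>120).astype(np.uint8)
c=np.clip(S,0,255).astype(np.uint8)
print(np.round(g[170:184,336:350]).astype(int))
E
```

```text
[454.1 -51.5  41.7] [ 0.9 -0.1 -0.8] [0.08 0.02 0.05] [ 3.141e+00 -1.000e-03 -1.300e-01]
[454.2 -51.6  41.9] [ 0.  -0.  -1.4] [ 0.04  0.07 -0.01] [ 3.141e+00 -1.000e-03 -1.300e-01]
mouth [551.83067268 -64.1079593   45.        ] px [[329.01380524 263.67030391]] tip rel -24.387367373988155 -0.25883438466706593 0.6898412755355494
[[119 107  91  75  58  47  41  45  65  69  55  46  39  52]
 [ 98  81  65  52  44  41  43  63 102 116  85  59  44  55]
 [ 69  52  48  40  38  49  60  81 110 118  89  90  80  61]
 [ 50  45  42  45  57  70  92 111 125 116 103 133 125  80]
 [ 41  42  45  56  80 101 115 127 137 122  95 117 107  79]
 [ 40  45  40  65  95 122 128 139 146 122  80  72  58  69]
 [ 51  50  47  69 106 134 153 165 162 126  73  44  39  68]
 [ 67  61  52  68 108 140 162 176 165 125  66  42  38  76]
 [ 75  61  50  73 108 135 148 159 148 105  64  39  40  83]
 [ 65  53  46  79 106 122 127 128 106  77  48  45  60 102]
 [ 50  45  56  84 100 104  96  83  64  46  45  71 111 155]
 [ 47  45  51  80  91  74  61  51  44  54  78 113 154 176]
 [ 54  47  47  62  65  52  47  56  81 114 152 168 165 160]
 [ 49  47  42  44  42  44  62 101 149 181 194 197 177 146]]
```

Predicted mouth (329,264) matches the plate, and the tip is within 1 mm of the hole axis. Advancing.

```bash
echo '[{"x": 6, "z": 0.3}, {"x": 8, "z": 0.2}, {"x": 8}, {"x": 6}, {"x": 4}, {}]' > mv.in && python3 -m creep mv.in >/dev/null; python3 r.py
echo '[{"x": 2}, {"x": 2}, {}]' > mv.in && python3 -m creep mv.in >/dev/null; python3 r.py
```

```text
[486.1 -55.7  40.8] [0.9 0.3 0.6] [0.08 0.04 0.03] [ 3.141e+00 -1.000e-03 -1.300e-01]
[485.3 -55.5  40.7] [-0.6 -0.5 -1.1] [ 0.05  0.05 -0.03] [-3.142  0.    -0.13 ]
[489.5 -56.1  40.7] [ 0.  -0.7  0.2] [0.11 0.02 0.01] [ 3.142 -0.    -0.13 ]
[489.4 -56.1  40.7] [-0.1  0.6  0.1] [0.05 0.12 0.04] [-3.142  0.    -0.13 ]
```

```bash
for i in 1; do echo '[{"x": 2}, {"x": 1.5}, {}]' > mv.in && python3 -m creep mv.in >/dev/null; python3 r.py; done
echo '[{"x": 1.5}, {"x": 1.5}, {}]' > mv.in && python3 -m creep mv.in >/dev/null; python3 r.py
```

```text
[492.1 -56.3  40.6] [-1.9  0.1 -0.4] [0.06 0.29 0.03] [-3.141e+00  2.000e-03 -1.300e-01]
[492.2 -56.3  40.6] [-1.7  1.4 -1.4] [ 0.03  0.29 -0.01] [-3.141e+00  2.000e-03 -1.300e-01]
[494.9 -56.6  40.6] [-2.7  0.3 -0.9] [ 0.04  0.62 -0.  ] [-3.141e+00  2.000e-03 -1.300e-01]
[494.9 -56.6  40.6] [-3.  -0.9 -0.3] [0.02 0.64 0.01] [-3.141e+00  2.000e-03 -1.300e-01]
```

```bash
echo '[{"x": 1}, {"x": 1}, {}]' > mv.in && python3 -m creep mv.in >/dev/null; python3 r.py
echo '[{"x": 1}, {"x": 1}, {}]' > mv.in && python3 -m creep mv.in >/dev/null; python3 r.py
```

```text
[497.  -56.9  40.6] [-4.6  0.4  0.5] [ 0.1   0.8  -0.01] [-3.141e+00  2.000e-03 -1.300e-01]
[497.  -56.9  40.6] [-4.9  0.3  0.9] [ 0.15  0.93 -0.04] [-3.141e+00  2.000e-03 -1.300e-01]
[497.6 -56.8  40.4] [-6.7  0.3  0.2] [ 0.03  1.27 -0.08] [-3.141  0.005 -0.13 ]
[497.6 -56.8  40.4] [-6.5  0.9  0.7] [ 0.05  1.2  -0.05] [-3.141  0.005 -0.13 ]
```

The advance has stalled: 2 mm commanded gave 0.6 mm of travel and the force passed 6 N, so the button is at its stop. I'll add a little margin and take a last look at the scene.

```bash
echo '[{"x": 1.3}, {"x": 1.2}, {}, {}]' > mv.in && python3 -m creep mv.in; python3 r.py
python3 - <<'E'
from h import *
S=grab("side",2);c=np.clip(S,0,255).astype(np.uint8)[:,:,::-1]
cv2.imwrite("pics/end.png",cv2.resize(c[135:255,270:430],(800,600),interpolation=cv2.INTER_CUBIC))
E
```

```text
clock: 26.93
position: [497.9, -56.5, 40.1]
tcp_rot: [-3.14, 0.009, -0.13]
force: [-9.9, -0.2, 2.5]
gripper_width: 9.1
gripper_force: 30.0
[497.9 -56.6  40.1] [-9.5 -0.1  1.9] [ 0.04  1.66 -0.1 ] [-3.14   0.009 -0.13 ]
[497.8 -56.5  40.1] [-9.7 -0.3  1.4] [ 0.03  1.69 -0.07] [-3.14   0.009 -0.13 ]
```

View pics/end.png

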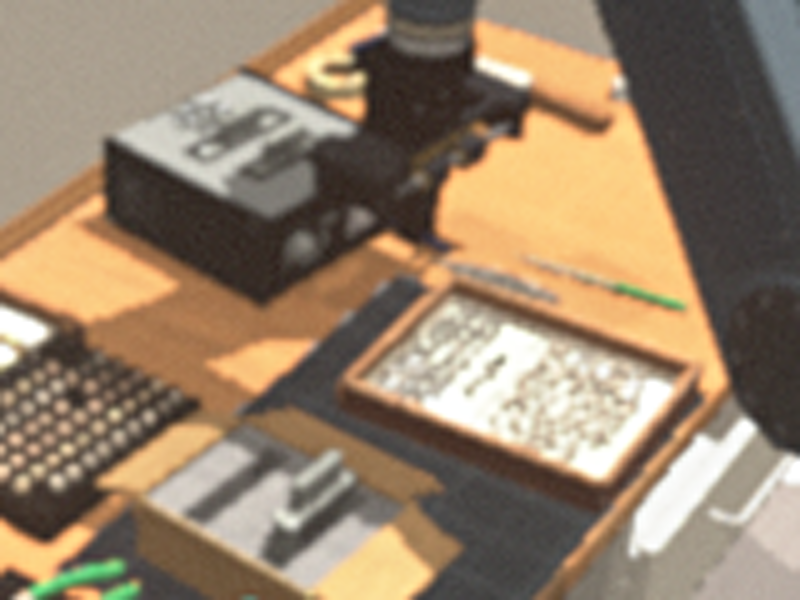

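The pleated panel is in the extractor at (240,135) and the mesh panel is still in the carton at (315,490). The tweezers (505,280) and needle file (605,280) are in place, and the driver is pressing steadily at 9.7 N. Handing in.

```bash
python3 -c "
from cell import job
print(job.hand_in())"
```

```text
the job is handed in; nothing more can be done
None
```

The job is handed in at about 27 s of the 50 s limit: the pleated filter is fully home and released, and the screwdriver is holding the reset button against its stop at about 10 N.

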